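Find the waste flap that gives

ROBOT

A 7-joint arm with a two-finger parallel gripper is mounted at the origin on the work surface; the furniture and walls round the work are solid. World frame = base frame: x ahead of the robot, y to its left, z up, the work surface at z = 0. Lengths are in mm, angles in rad, forces in N, time in s.
With the tool pointing down it reaches from about 400 to 925 mm from the base axis. Payload 4.1 kg.
Tool frame: the origin (TCP) lies between the finger pads; the fingertips stand 22 mm ahead of it and the grasp point (between the pads) lies 3 mm ahead of it; z points along the fingers, y is the line along which they close (so a half turn about z gives the same grasp; the last joint's range is limited). The gripper opens to 85 mm and grips with 20 to 120 N. Pads are 22 mm wide; open, the fingers measure 114 mm over their backs; the gripper's body (76 mm by 85 mm) begins 54 mm behind the grasp point. The pads swing forward as they close: fully open they stand 13 mm farther back than shut.
Start: joints at [-1.286, 0.398, 0.045, 1.537, -0.019, 1.207, -0.051], TCP at [243.371, 602.753, 253.347] pointing down, gripper open.
Joint ranges: [-2.82, 2.82], [-0.49, 2.23], [-1.37, 1.46], [0, 2.46], [-1.36, 4.5], [0.23, 2], [-2.94, 2.94]. Speed limits (rad/s): [2.57, 2.57, 3.14, 3.14, 3.14, 3.14, 3.14].

INTERFACE

Orientations are given as a rotation vector (axis times angle).
In Python, from workcell import env gives the robot as it stands. The module is installed in compiled form; this text tells all that it offers.
- The arm moves only by the tool arm_command, never from a script. Its argument "rows" is a list of rows, each a list of 3 entries, a list of its own where there are three numbers: the shift along the world's x, y, z in cm, then the turn about the world's z in rad, then the closure in counts, from 0 (fully open) to 255 (shut). A call has 1 to 20 rows; each row shifts and turns the commanded pose from where the row before left it; what a row does not reach is not made up. A row lasts 1/12 s, in which the tool goes at most 41.7 mm and 7.16 degrees, less where a joint would pass 70% of its speed; a pose out of reach is approached as far as the arm can. A call is refused whole if a number of a shift passes 4.17 or a number of a turn 0.125, either way. A call with a gripper value outside its range is refused whole. The fingers move at their own pace and stop on an object; the grip force is fixed at half the most. Time passes only in rows, so rows that do not move let the fingers close. It gives the time, the measured TCP pose, the force, the opening and the grip force at its end, in the units of the state.
- env.get_obs(): the state, without advancing time (a new reading comes with each control period).
- env.capture(name): name is "side" or "top"; returns a dict with "pixels" (400x640x3 uint8, blue, green, red), "K" (3x3 intrinsics, pixels), "T" (4x4, takes a point from camera to world coordinates). Camera axes: x right, y down, z forward; pixel columns grow to the right and rows downward; lengths in mm; the calibration is good to about 2 mm. A picture is of the moment at which its call begins. There is no depth.
- env.finish_job(): hands the job in; it is judged then, once.
The state is a dict: "time": time; "joint_pos": joint angles; "qvel": joint speeds; "joint_efforts": joint torques, N m; "ee_pos": TCP position; "tcp_rot": TCP orientation; "ft_force": force on the tool from outside, world axes, zero at the start; "torque": the same for the moment, N m; "width": finger opening in mm; "gripper_force": force on a finger pad.
Only numpy, scipy, OpenCV 4.12 (cv2) and the standard library are available. Lean on these libraries where they do the work, as an engineer would, in place of code of your own. Each camera call takes 0.05 s, during which the arm holds its last target. There are 200 camera calls.

TASK

Three of the four compartments of the grey waste collector are full, so their flaps will not go down. Press gently with the fingertips on the ribbed front ends of the flaps, one after another, until you find the one that rocks, then push that flap's front end down until it stands wide open, and leave it open. Pick nothing up, and leave the vials and the other things standing where they are.

Things in the scene. Friction and masses are not known exactly. Their poses are not given: they have to be found in the camera images.
- collector: fixed grey waste collector, 163 mm front to back, 330 mm wide, flat top 90 mm above the bench: four identical aluminium flaps in a row, flush in its top, each over its own compartment; behind them a flat ledge at x = 53 to 105 mm. Origin on the bench below the middle of the row and the axles; x to the back, y left along the row. Yaw within 0.3 rad. Flap centres at y = 120, 40, -40, -120 mm, x = 0
- flap_1 (a joint): tilt of flap 1 of 4, counted from the left: rad, 0 = shut and flush, 1.0 = at its stop. Plate 100 (x) x 73 x 6 mm on a level axle across its middle; only its front end goes down, its rear end then comes up. Over a full compartment it only gives a springy 1 to 4 mm at the ribs (under 0.12 rad); over the empty one it turns lightly (2 N at the ribs) and stays where it is left
- flap_1_press (a point): point on the top face of flap 1, amid its four thin dark ribs: 37 mm in front of the axle, 13 mm from the front edge, 90 mm above the bench when shut; moves with the flap. Pushed straight down 25 mm here, a free flap opens to about 0.7 rad. Which compartment is empty varies and cannot be seen; in it there is more than 60 mm of free depth below the flap
- flap_2 (a joint): tilt of flap 2 of 4, counted from the left: rad, 0 = shut and flush, 1.0 = at its stop. Plate 100 (x) x 73 x 6 mm on a level axle across its middle; only its front end goes down, its rear end then comes up. Over a full compartment it only gives a springy 1 to 4 mm at the ribs (under 0.12 rad); over the empty one it turns lightly (2 N at the ribs) and stays where it is left
- flap_2_press (a point): point on the top face of flap 2, amid its four thin dark ribs: 37 mm in front of the axle, 13 mm from the front edge, 90 mm above the bench when shut; moves with the flap. Pushed straight down 25 mm here, a free flap opens to about 0.7 rad. Which compartment is empty varies and cannot be seen; in it there is more than 60 mm of free depth below the flap
- flap_3 (a joint): tilt of flap 3 of 4, counted from the left: rad, 0 = shut and flush, 1.0 = at its stop. Plate 100 (x) x 73 x 6 mm on a level axle across its middle; only its front end goes down, its rear end then comes up. Over a full compartment it only gives a springy 1 to 4 mm at the ribs (under 0.12 rad); over the empty one it turns lightly (2 N at the ribs) and stays where it is left
- flap_3_press (a point): point on the top face of flap 3, amid its four thin dark ribs: 37 mm in front of the axle, 13 mm from the front edge, 90 mm above the bench when shut; moves with the flap. Pushed straight down 25 mm here, a free flap opens to about 0.7 rad. Which compartment is empty varies and cannot be seen; in it there is more than 60 mm of free depth below the flap
- flap_4 (a joint): tilt of flap 4 of 4, counted from the left: rad, 0 = shut and flush, 1.0 = at its stop. Plate 100 (x) x 73 x 6 mm on a level axle across its middle; only its front end goes down, its rear end then comes up. Over a full compartment it only gives a springy 1 to 4 mm at the ribs (under 0.12 rad); over the empty one it turns lightly (2 N at the ribs) and stays where it is left
- flap_4_press (a point): point on the top face of flap 4, amid its four thin dark ribs: 37 mm in front of the axle, 13 mm from the front edge, 90 mm above the bench when shut; moves with the flap. Pushed straight down 25 mm here, a free flap opens to about 0.7 rad. Which compartment is empty varies and cannot be seen; in it there is more than 60 mm of free depth below the flap
- bottle_white: white plastic screw-cap bottle with a white cap, 37 mm across, 88 mm tall, loose bystander; origin at the centre of its underside
- small_beaker: small glass beaker, 44x50 mm, 56 mm tall, loose bystander; origin at the centre of its underside
- tape: roll of paper tape lying flat, 82 mm across, 19 mm tall, loose bystander; origin at the centre of its underside
- bottle_amber: small amber dropper bottle with a black cap, 30 mm across, 75 mm tall, loose bystander; origin at the centre of its underside
- bench_timer: white wedge-shaped bench timer, 39x68x62 mm, loose bystander; origin at the centre of its underside
- ledge_vial_a: blue-capped sample vial, 20 mm across, 48 mm tall, standing on the collector's rear ledge, loose bystander; origin at the centre of its underside
- ledge_vial_b: black-capped sample vial, 20 mm across, 48 mm tall, standing on the collector's rear ledge, loose bystander; origin at the centre of its underside

How it is judged:
By the outcome, as a careful person would: the job done as asked, in the order asked, and still so for the second after the job is handed in, with the robot touching nothing.
It also fails if it takes over 45 s, if anything falls off the work surface, if the arm or the gripper's body presses on something with over 40 N, if the wrist force passes 120 N, or if a joint passes its speed limit or range.

## Working session

There is one attempt and no reset: what is moved stays moved. The work goes in short steps, Python scripts to look and compute and a tool call to move; the robot and the scene stay as the last step left them, time stands still between calls to the robot, and variables do not carry over. Pictures are saved under pics/ and viewed, at most 10 in all, crops included, and the job is handed in when it is done.

Besides the shell and the picture viewer there is one more tool, called after ">>>" as name(argument=value, ...) on one line, values as JSON. arm_command: Moves the arm, as the interface text tells. Its arguments: {"type":"object","properties":{"rows":{"type":"array"}},"required":["rows"]}

```bash
mkdir -p pics; python3 - <<'E'
from workcell import env
import cv2
for n in("top","side"):
    c=env.capture(n); cv2.imwrite(f"pics/{n}0.png",c["pixels"]); print(n,c["K"].tolist(),c["T"].round(3).tolist())
o=env.get_obs(); print(o)
E
```

```text
top [[410.7489766006251, 0.0, 314.6445966051898], [0.0, 410.7489766006251, 195.9111872738832], [0.0, 0.0, 1.0]] [[0.007, -0.996, 0.085, 436.179], [-1.0, -0.007, 0.001, -17.8], [-0.001, -0.085, -0.996, 1259.477], [0.0, 0.0, 0.0, 1.0]]
side [[469.03761917267923, 0.0, 326.1843541303195], [0.0, 469.03761917267923, 184.42605273815036], [0.0, 0.0, 1.0]] [[-0.972, 0.174, -0.158, 688.152], [0.234, 0.684, -0.691, 754.5], [-0.012, -0.708, -0.706, 886.453], [0.0, 0.0, 0.0, 1.0]]
{'time': 0.1, 'joint_pos': array([-1.28597047,  0.39912928,  0.04502761,  1.53775188, -0.01872454,
        1.20691203, -0.05065744]), 'qvel': array([-0.00046811, -0.00178694, -0.00061597, -0.00378103, -0.00017141,
        0.00179395,  0.00117686]), 'joint_efforts': array([ 3.47307650e-03, -4.76264977e+01,  1.36995055e+00, -2.54948974e+01,
        1.19763610e-02,  5.05664895e-03,  1.25630979e-05]), 'ee_pos': array([243.169021  , 602.22489969, 252.36081207]), 'tcp_rot': array([-5.98934174e-01, -3.08372263e+00,  2.76790047e-03]), 'ft_force': array([ 0.53474164, -0.0281446 , -0.55207302]), 'torque': array([0.02596172, 0.00482168, 0.02682545]), 'gripper_force': 0.0, 'width': 85.2090855506872}
```

View pics/top0.png

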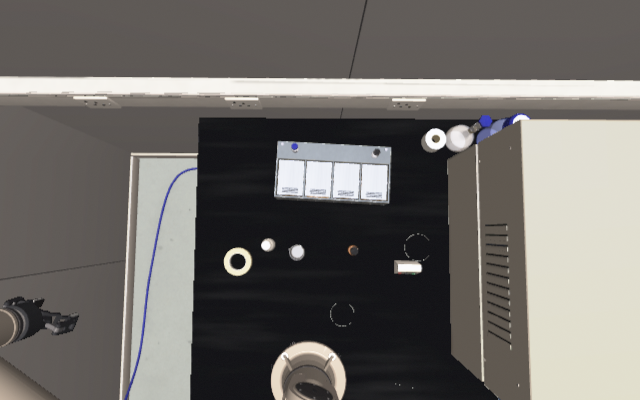

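View pics/side0.png

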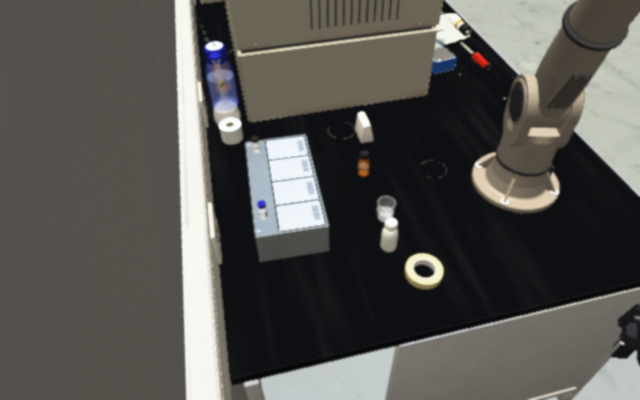

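The top view shows the collector at about (276–391, 141–203). Its four light flaps have their ribs near row 190, and the vials stand at (295,147) and (377,153). Next I'll locate the flaps.

```bash
cat > h.py <<'E'
import numpy as np, cv2
from workcell import env
def ray(c,uv,z):
    d=c["T"][:3,:3]@np.linalg.inv(c["K"])@np.array([uv[0],uv[1],1.]); o=c["T"][:3,3]
    return o+d*(z-o[2])/d[2]
E
python3 - <<'E'
from h import *
c=env.capture("top"); p=c["pixels"]
g=cv2.cvtColor(p,cv2.COLOR_BGR2GRAY)
m=np.zeros_like(g); m[150:210,265:400]=(g[150:210,265:400]>190)*255
m=cv2.morphologyEx(m,cv2.MORPH_CLOSE,np.ones((1,1)))
n,l,s,ce=cv2.connectedComponentsWithStats(m)
for i in range(1,n):
    if s[i,4]>150:
        r=cv2.minAreaRect(np.argwhere(l==i)[:,::-1].astype(np.float32))
        w=ray(c,r[0],90); print(s[i],r,w.round(1))
        b=np.array([ray(c,q,90)[:2] for q in cv2.boxPoints(r)]); print(b.round(0).tolist())
cv2.imwrite("pics/crop.png",cv2.resize(p[135:210,265:400],None,fx=5.9,fy=5.9,interpolation=cv2.INTER_CUBIC))
E
```

```text
[277 160  28  36 846] ((290.54473876953125, 177.28404235839844), (25.82461166381836, 34.80708312988281), 3.5763344764709473) [589.7  53.3  90. ]
[[542.0, 93.0], [642.0, 88.0], [638.0, 14.0], [538.0, 19.0]]
[305 161  27  37 847] ((318.1815490722656, 179.2322998046875), (25.571678161621094, 35.722694396972656), 3.1798300743103027) [584.6 -26.   90. ]
[[535.0, 13.0], [638.0, 8.0], [635.0, -65.0], [531.0, -60.0]]
[333 163  27  36 839] ((345.98480224609375, 180.28866577148438), (26.069181442260742, 34.741390228271484), 3.012787342071533) [ 582.1 -105.7   90. ]
[[534.0, -66.0], [634.0, -71.0], [631.0, -146.0], [530.0, -140.0]]
[361 164  26  36 838] ((373.5, 181.5), (35.0, 25.0), 90.0) [ 579.2 -184.6   90. ]
[[630.0, -149.0], [630.0, -221.0], [529.0, -220.0], [529.0, -149.0]]
```

View pics/crop.png

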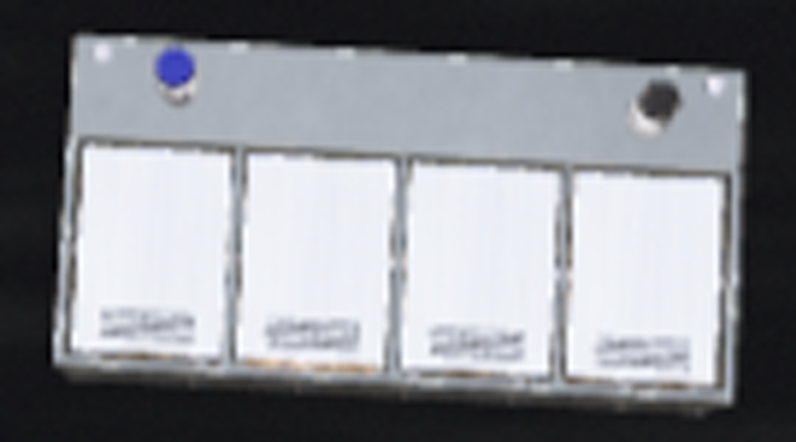

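The collector's yaw is about -0.044. The press points come out at about (552,55), (549,-24), (545,-104) and (542,-183). I'll shut the gripper and move above flap 1.

>>> arm_command(rows=[[[1.55,-2.74,0],0.017,255],[[1.55,-2.74,0],0.017,255],[[1.55,-2.74,0],0.017,255],[[1.55,-2.74,0],0.017,255],[[1.55,-2.74,0],0.017,255],[[1.55,-2.74,0],0.017,255],[[1.55,-2.74,0],0.017,255],[[1.55,-2.74,0],0.017,255],[[1.55,-2.74,0],0.017,255],[[1.55,-2.74,0],0.017,255],[[1.55,-2.74,0],0.017,255],[[1.55,-2.74,0],0.017,255],[[1.55,-2.74,0],0.017,255],[[1.55,-2.74,0],0.017,255],[[1.55,-2.74,0],0.017,255],[[1.55,-2.74,0],0.017,255],[[1.55,-2.74,0],0.017,255],[[1.55,-2.74,0],0.017,255],[[1.55,-2.74,0],0.017,255],[[1.55,-2.74,0],0.017,255]])

```text
time: 1.82
ee_pos: [553.7, 53.3, 253.2]
tcp_rot: [-0.067, -3.141, -0.0]
ft_force: [0.6, 1.6, -0.4]
width: 0.1
gripper_force: 0.0
```

>>> arm_command(rows=[[[0,0,-3.0],0,255],[[0,0,-3.0],0,255],[[0,0,-3.0],0,255],[[0,0,-2.3],0,255],[[0,0,-1.0],0,255],[[0,0,-0.5],0,255],[[0,0,0],0,255],[[0,0,0],0,255]])

```text
time: 2.48
ee_pos: [554.3, 54.9, 126.5]
tcp_rot: [0.069, 3.139, 0.001]
ft_force: [-0.8, 0.6, -0.5]
width: 0.2
gripper_force: 0.0
```

```bash
python3 - <<'E'
from h import *
c=env.capture("side"); cv2.imwrite("pics/s1.png",cv2.resize(c["pixels"][80:280,200:440],None,fx=3,fy=3))
E
```

```text
(no output)
```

View pics/s1.png

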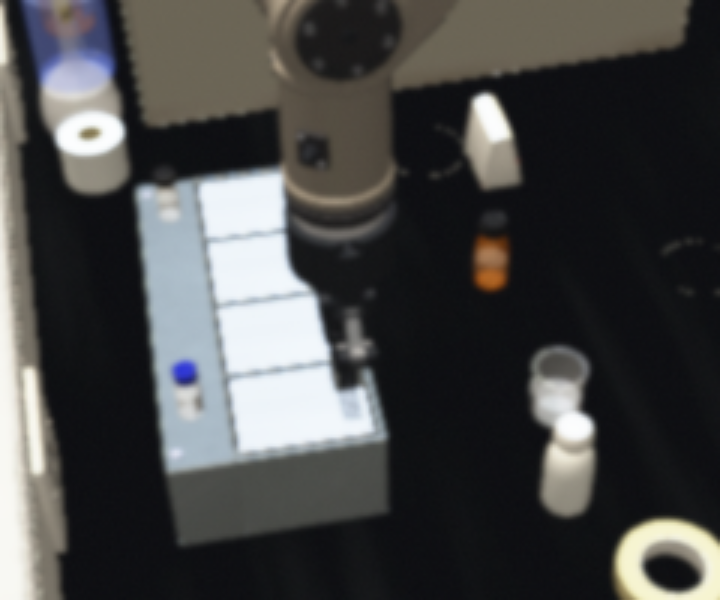

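The fingertips hover just above flap 1's ribs, at about (347,385) in the crop. I'll press gently.

>>> arm_command(rows=[[[-0.1,0,-0.5],0,255],[[0,0,-0.4],0,255],[[0,0,-0.3],0,255],[[0,0,-0.2],0,255],[[0,0,0],0,255],[[0,0,0],0,255]])

```text
time: 3.03
ee_pos: [552.3, 54.8, 111.5]
tcp_rot: [-0.069, -3.141, -0.0]
ft_force: [-1.1, 1.1, 2.2]
width: -0.5
gripper_force: 1.0
```

>>> arm_command(rows=[[[0,0,-0.2],0,255],[[0,0,0],0,255],[[0,0,0],0,255]])

```text
time: 3.28
ee_pos: [552.3, 54.8, 110.7]
tcp_rot: [-0.069, -3.14, -0.001]
ft_force: [-4.0, -0.6, 11.6]
width: 0.1
gripper_force: 5.6
```

>>> arm_command(rows=[[[0,0,-0.2],0,255],[[0,0,0],0,255],[[0,0,0],0,255]])

```text
time: 3.53
ee_pos: [552.3, 54.8, 110.0]
tcp_rot: [-0.069, -3.14, -0.002]
ft_force: [-7.4, -0.5, 20.0]
width: -0.3
gripper_force: 10.2
```

Flap 1 is stiff, 20 N after about 2 mm, so its compartment is full. On to flap 2.

>>> arm_command(rows=[[[0,0,1.0],0,255],[[0,0,1.0],0,255],[[-0.1,-2.0,0],0,255],[[-0.1,-2.0,0],0,255],[[-0.1,-2.0,0],0,255],[[-0.1,-2.0,0],0,255],[[0,0,0],0,255],[[0,0,-1.0],0,255],[[0,0,-0.5],0,255],[[0,0,-0.2],0,255],[[0,0,0],0,255],[[0,0,0],0,255]])

```text
time: 4.53
ee_pos: [548.1, -24.1, 109.8]
tcp_rot: [-0.066, -3.14, -0.001]
ft_force: [-0.2, 0.8, -0.1]
width: 0.1
gripper_force: 0.0
```

>>> arm_command(rows=[[[0,0,-0.2],0,255],[[0,0,0],0,255],[[0,0,0],0,255]])

```text
time: 4.78
ee_pos: [548.3, -24.9, 108.3]
tcp_rot: [-0.068, -3.141, -0.0]
ft_force: [-1.3, -0.3, 0.7]
width: 0.2
gripper_force: 0.0
```

>>> arm_command(rows=[[[0,0,-0.15],0,255],[[0,0,0],0,255],[[0,0,0],0,255]])

```text
time: 5.03
ee_pos: [548.5, -25.2, 106.9]
tcp_rot: [0.069, 3.141, 0.0]
ft_force: [0.0, -0.4, 0.0]
width: -0.3
gripper_force: 0.2
```

Force is almost zero 4 mm below the flush height. I'll go a little further.

>>> arm_command(rows=[[[0,0,-0.2],0,255],[[0,0,0],0,255],[[0,0,0],0,255]])

```text
time: 5.28
ee_pos: [548.4, -25.3, 104.8]
tcp_rot: [0.069, 3.141, 0.0]
ft_force: [0.6, -0.3, -0.1]
width: 0.4
gripper_force: 0.1
```

>>> arm_command(rows=[[[0,0,-0.2],0,255],[[0,0,0],0,255],[[0,0,0],0,255]])

```text
time: 5.53
ee_pos: [548.2, -25.4, 102.6]
tcp_rot: [-0.069, -3.141, 0.0]
ft_force: [-0.0, 0.3, 0.2]
width: 0.1
gripper_force: 0.0
```

Flap 2 gives 9 mm with almost no force, so it's the free one. I'll push it to 25 mm, then down and toward the axle, checking as I go.

>>> arm_command(rows=[[[0,0,-0.4],0,255],[[0,0,-0.4],0,255],[[0,0,-0.4],0,255],[[0,0,-0.3],0,255],[[0,0,0],0,255]])

```text
time: 5.95
ee_pos: [547.4, -25.2, 86.7]
tcp_rot: [-0.069, -3.138, 0.0]
ft_force: [-0.0, -0.4, 0.2]
width: -0.0
gripper_force: 0.0
```

```bash
python3 - <<'E'
from h import *
c=env.capture("side"); cv2.imwrite("pics/s2.png",cv2.resize(c["pixels"][100:260,220:380],None,fx=3.7,fy=3.7))
E
```

```text
(no output)
```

View pics/s2.png

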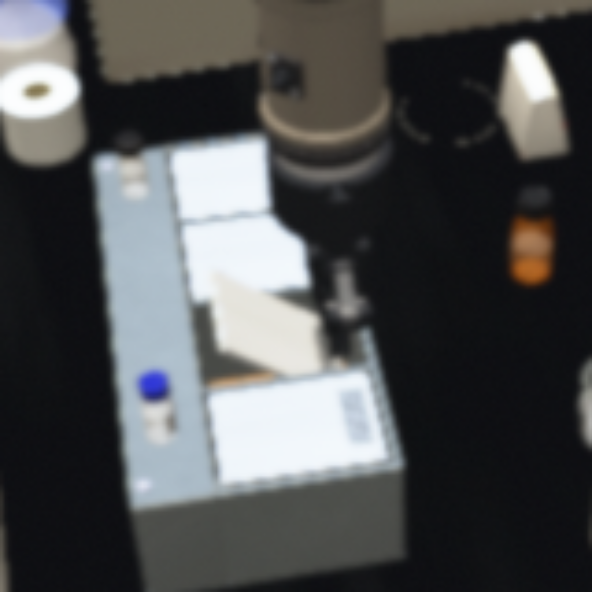

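Flap 2 is clearly tilted to about 0.7 rad, its rear end raised at (225,290) in the crop. I'll push it further toward the stop.

>>> arm_command(rows=[[[0.1,0,-0.25],0,255],[[0.1,0,-0.25],0,255],[[0,0,0],0,255]])

```text
time: 6.25
ee_pos: [550.4, -25.2, 82.4]
tcp_rot: [-0.069, -3.141, 0.0]
ft_force: [0.3, -0.8, -0.7]
width: 0.1
gripper_force: 0.0
```

>>> arm_command(rows=[[[0.2,0,-0.2],0,255],[[0,0,0],0,255],[[0,0,0],0,255]])

```text
time: 6.5
ee_pos: [552.5, -25.2, 80.6]
tcp_rot: [-0.069, -3.141, -0.0]
ft_force: [-1.0, -0.7, 0.6]
width: 0.0
gripper_force: 0.0
```

>>> arm_command(rows=[[[0.2,0,-0.2],0,255],[[0,0,0],0,255],[[0,0,0],0,255]])

```text
time: 6.75
ee_pos: [554.4, -25.3, 78.9]
tcp_rot: [0.069, 3.141, 0.0]
ft_force: [-0.7, 0.1, 1.3]
width: -0.2
gripper_force: 0.7
```

>>> arm_command(rows=[[[0.15,0,-0.2],0,255],[[0,0,0],0,255],[[0,0,0],0,255]])

```text
time: 7.0
ee_pos: [554.8, -25.3, 78.4]
tcp_rot: [-0.069, -3.138, -0.002]
ft_force: [-8.2, 0.4, 16.1]
width: -0.2
gripper_force: 7.9
```

>>> arm_command(rows=[[[0.1,0,-0.2],0,255],[[0,0,0],0,255],[[0,0,0],0,255]])

```text
time: 7.25
ee_pos: [555.0, -25.3, 78.1]
tcp_rot: [-0.07, -3.136, -0.004]
ft_force: [-14.4, 0.0, 30.7]
width: -0.7
gripper_force: 14.5
```

```bash
python3 - <<'E'
from h import *
c=env.capture("side"); cv2.imwrite("pics/s3.png",cv2.resize(c["pixels"][100:260,220:380],None,fx=3.7,fy=3.7))
E
```

```text
(no output)
```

View pics/s3.png

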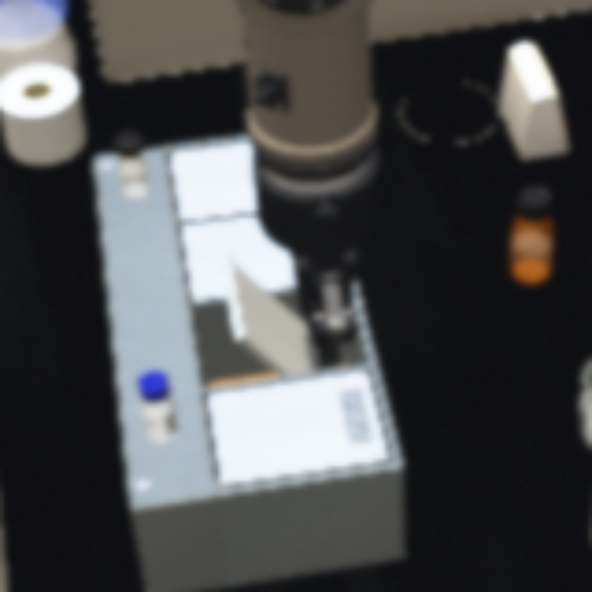

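The flap is at its stop: 30 N, and it looks near 1 rad in the picture. Now I'll back off toward the front and up.

>>> arm_command(rows=[[[-0.1,0,0.4],0,255],[[-0.3,0,0.4],0,255],[[0,0,1.5],0,255],[[0,0,3],0,255],[[0,0,4],0,255],[[-1,0,4],0,255],[[-3,0,3],0,255],[[-3,0,0],0,255],[[-3,0,0],0,255],[[0,0,0],0,255],[[0,0,0],0,255]])

```text
time: 8.22
ee_pos: [452.4, -25.1, 237.3]
tcp_rot: [0.068, 3.14, 0.002]
ft_force: [0.0, 1.0, 0.7]
width: -0.7
gripper_force: 0.0
```

```bash
python3 - <<'E'
from h import *
c=env.capture("side"); cv2.imwrite("pics/s4.png",cv2.resize(c["pixels"][80:300,200:460],None,fx=2.7,fy=2.7))
E
```

```text
(no output)
```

View pics/s4.png

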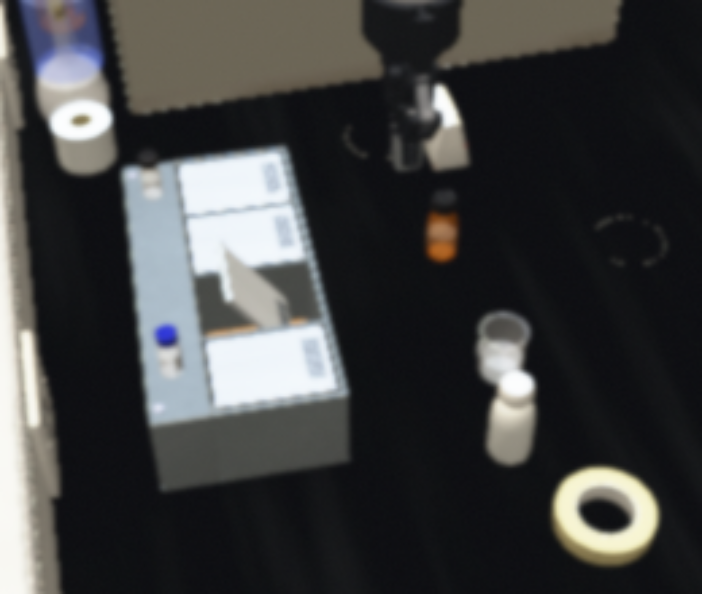

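Flap 2 stands wide open at about (250,290) in the crop. The vials and the other things are undisturbed, and the arm is clear.

```bash
python3 -c "
from workcell import env
print(env.finish_job())"
```

```text
the job is handed in; nothing more can be done
None
```

Flap 2 was the free one; I pushed it to its stop and left it wide open, nothing else was disturbed, and the job is handed in.

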